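# Set the pack charger and start it

### The job

Set up the battery charger on the bench for the truck's pack: first slide the selector grip fully home to the end of its track beside the display window. Then press the keys one at a time, each fully down and let up again, in this order: the round key, the square key, the long bar key. Leave the cross-shaped key alone and the other things on the bench and charger where they are.

Things in the scene. Friction and masses are not known exactly. Their poses are not given: they have to be found in the camera images.
- charger: battery charging station, black box 210 mm (its x) x 300 mm (its y) x 55 mm tall, fixed to the bench. Origin: centre of its underside; x points from its front to its back, y to the left seen from the front; flat deck at 55 mm. A row of four keys runs along the deck's front edge; behind it are the selector's track (right half) and a flat dark glass display window (left half)
- selector (a joint): the selector's travel along its straight aluminium track, in m: 0 at the end away from the display, 0.080 at the end stop beside the display. It slides in the charger's +y direction with about 1.5 N of friction and stays where it is left
- selector_top (a point): centre of the top of the selector's grip: a white upright fin 24 mm (charger's x) by 14 mm (charger's y) and 26 mm tall above a foot of 28 x 20 mm; the top is 36 mm above the deck. The point moves with the grip and has the charger's axes. It is 52 mm behind the charger's centre line
- round_key_top (a point): centre of the top of the round key's white cap (round, 32 mm across); at rest it is 14 mm above the deck and 11 mm above its own flat 50 mm square grey bezel; the axes are the charger's. The four keys stand in one row 50 mm in front of the charger's centre line, 58 mm apart, in an order that changes
- round_key (a joint): how far the round key is pressed, in m: 0 up, 0.006 at the bottom; the spring takes about 4.5 N at the bottom and lifts the key again
- square_key_top (a point): centre of the top of the square key's white cap (square, 30 x 30 mm); at rest it is 14 mm above the deck and 11 mm above its own flat 50 mm square grey bezel; the axes are the charger's. The four keys stand in one row 50 mm in front of the charger's centre line, 58 mm apart, in an order that changes
- square_key (a joint): how far the square key is pressed, in m: 0 up, 0.006 at the bottom; the spring takes about 4.5 N at the bottom and lifts the key again
- bar_key_top (a point): centre of the top of the bar key's white cap (a narrow bar, 16 mm (charger's x) by 44 mm (charger's y)); at rest it is 14 mm above the deck and 11 mm above its own flat 50 mm square grey bezel; the axes are the charger's. The four keys stand in one row 50 mm in front of the charger's centre line, 58 mm apart, in an order that changes
- bar_key (a joint): how far the bar key is pressed, in m: 0 up, 0.006 at the bottom; the spring takes about 4.5 N at the bottom and lifts the key again
- cross_key_top (a point): centre of the top of the cross key's white cap (a plus-shaped cross, 38 mm across with arms 12 mm wide); at rest it is 14 mm above the deck and 11 mm above its own flat 50 mm square grey bezel; the axes are the charger's. The four keys stand in one row 50 mm in front of the charger's centre line, 58 mm apart, in an order that changes
- cross_key (a joint): how far the cross key is pressed, in m: 0 up, 0.006 at the bottom; the spring takes about 4.5 N at the bottom and lifts the key again
- battery: blue battery pack, 138 x 46 x 25 mm, with a yellow plug end. Loose bystander, origin under its centre
- tyre: black rubber model-truck tyre lying flat, 96 mm across, 40 mm tall. Loose bystander, origin under its centre
- screwdriver: screwdriver lying on the bench right of the charger. Loose bystander, origin under its centre
- carton: white carton, 70 x 100 x 50 mm. Loose bystander, origin under its centre
- hub: small aluminium wheel hub, 28 mm across, 18 mm tall, standing on the charger's deck at its left edge. Loose bystander, origin under its centre
- glue: small glue bottle, 36 mm across, 100 mm tall, behind the charger. Loose bystander, origin under its centre
- screw_pot: steel bowl, 60 mm across, 35 mm tall. Loose bystander, origin under its centre

How it is judged:
On the way, in this order (a step that is already met when the one before it is completed fails the run):
1. the selector is fully home beside the display (within 4 mm of its stop) (value of joint selector above 0.076 m and value of joint each of round_key, square_key, bar_key, cross_key below 0.002 m), for 0.2 s.
2. the round key is pressed down (at least 4.5 of 6 mm), the other keys up (value of joint selector above 0.076 m and value of joint round_key above 0.0045 m and value of joint each of square_key, bar_key, cross_key below 0.002 m), for 0.05 s.
3. the square key is pressed down (at least 4.5 of 6 mm), the other keys up (value of joint selector above 0.076 m and value of joint square_key above 0.0045 m and value of joint each of round_key, bar_key, cross_key below 0.002 m), for 0.05 s.
4. the bar key is pressed down (at least 4.5 of 6 mm), the other keys up (value of joint selector above 0.076 m and value of joint bar_key above 0.0045 m and value of joint each of round_key, square_key, cross_key below 0.002 m), for 0.05 s.
At the end, for the whole second after the job is handed in: The selector is within 4 mm of its end stop beside the display, all four keys are up again (less than 2 mm down), and the bystanders are within 50 mm of where they were (the hub on the charger within 20 mm) (all of step 1 and distance of each of battery, tyre, screwdriver, carton, glue, screw_pot from where it was at the start of the episode below 0.05 m and distance of hub from where it was at the start of the episode below 0.02 m); the robot touches nothing.
It fails at once if the cross key is pressed more than 3 mm (value of joint cross_key above 0.003 m).
It fails at once if two keys are pressed more than 3 mm at the same time (value of joint each of round_key, square_key above 0.003 m or value of joint each of round_key, bar_key above 0.003 m or value of joint each of round_key, cross_key above 0.003 m or value of joint each of square_key, bar_key above 0.003 m or value of joint each of square_key, cross_key above 0.003 m or value of joint each of bar_key, cross_key above 0.003 m).
It fails at once if a key is pressed more than 3 mm while the selector is not home (not (value of joint selector above 0.076 m) and value of joint any of round_key, square_key, bar_key, cross_key above 0.003 m).
It fails at once if a bystander is pushed more than 50 mm (the hub on the charger 20 mm) away (distance of any of battery, tyre, screwdriver, carton, glue, screw_pot from where it was at the start of the episode above 0.05 m or distance of hub from where it was at the start of the episode above 0.02 m).
It also fails if it takes over 51 s, if anything falls off the work surface, if the arm or the gripper's body presses on something with over 40 N, if the wrist force passes 120 N, or if a joint passes its speed limit or range.

### The arm

A 6-joint arm with a two-finger parallel gripper is mounted at the origin on the work surface. World frame = base frame: x ahead of the robot, y to its left, z up, the work surface at z = 0. Lengths are in m, angles in rad, forces in N, time in s.
With the tool pointing down it reaches from about 0.4 to 0.825 m from the base axis. Payload 7 kg.
Tool frame: the origin (TCP) lies midway between the tips of the shut fingers; the grasp point (between the pads) lies 19 mm behind it; z points along the fingers, y is the line along which they close (so a half turn about z gives the same grasp; the last joint's range is limited). The gripper opens to 88 mm and grips with 3 to 60 N. Pads are 19 mm wide; open, the fingers measure 130 mm over their backs; the gripper's body (78 mm by 193 mm) begins 47 mm behind the grasp point.
Start: joints at [1.5, 0.359, 0.012, 0, -1.224, -0.288], TCP at [0.237, 0.632, 0.227] pointing down, gripper open.
Joint ranges: [-3.07, 3.07], [-1.43, 2.12], [-1.02, 1.25], [-3.03, 1.67], [-3.05, -0], [-3.03, 3.03]. Speed limits (rad/s): [2.39, 2.39, 3.01, 3.14, 3.14, 3.14].

### API

Orientations are given as [roll, pitch, yaw] about the fixed x, y, z axes, in that order (R = Rz(yaw) Ry(pitch) Rx(roll)).
In Python, from station import monitor, viewer, arm gives the robot as it stands.
- The arm moves only by the tool move_arm, never from a script. Its argument "deltas" is a list that holds one entry, the list of rows, each a list of 7 numbers: the turn, a rotation vector about the tool's x, y, z in degrees, then the shift along the tool's x, y, z in m, then the finger opening in m, from 0 to 0.0876. A call has 1 to 12 rows; each row is the pose to reach, as a shift and turn from the pose commanded when the call began, along the tool's axes at that moment; what a row does not reach only later rows make up. A row lasts 1/12 s, in which the tool goes at most 41.7 mm and 7.16 degrees, less where a joint would pass 70% of its speed; a pose out of reach is approached as far as the arm can. A call with a gripper value outside its range is refused whole. The fingers move at their own pace and stop on an object; "force" is the grip in N (left out, the last holds). Time passes only in rows, so rows that repeat a pose let the fingers close. It gives the time, the measured TCP pose, the force and the opening at its end, in the units of the state.
- monitor.get_state(): the state, without advancing time (a new reading comes with each control period).
- viewer.grab_frame(name): name is "scene" or "top" or "wrist"; returns a dict with "frame" (400x640x3 uint8, blue, green, red), "vfov" (degrees; the focal length in pixels is half the picture's height over the tangent of half this angle, whatever the lens; pixels are square), "cx", "cy" (the principal point, pixels), "xyz" and "orientation" of the camera in the world; the wrist camera has in their place "hand_eye" (4x4, takes a point from camera to tool coordinates, whose origin is the TCP and whose axes are the flange's). Camera axes: x right, y down, z forward; pixel columns grow to the right and rows downward; lengths in m; the calibration is good to about 2 mm. A picture is of the moment at which its call begins: read the wrist's pose just before it. There is no depth.
- arm.job_done(): hands the job in, once; it reports no verdict.
The state is a dict: "t": time; "q": joint angles; "qd": joint speeds; "joint_efforts": joint torques, N m; "eef_pos": TCP position; "ee_rot": TCP orientation; "force": force on the tool from outside, world axes, zero at the start; "moment": the same for the moment, N m; "width": finger opening in m.
Only numpy, scipy, OpenCV 4.12 (cv2) and the standard library are available. Lean on these libraries where they do the work, as an engineer would, in place of code of your own. Each camera call takes 0.05 s, during which the arm holds its last target. There are 200 camera calls.

## Working session

There is one attempt and no reset: what is moved stays moved. The work goes in short steps, Python scripts to look and compute and a tool call to move; the robot and the scene stay as the last step left them, time stands still between calls to the robot, and variables do not carry over. Pictures are saved under pics/ and viewed, on a budget of 10 in all, crops included, one or two more only if the job needs it, and the job is handed in when it is done.

Besides the shell and the picture viewer there is one more tool, called after "Call:" as name(argument=value, ...), one argument or row to a line, values as JSON. move_arm: Moves the arm, as the interface text tells. Its arguments: {"type":"object","properties":{"deltas":{"type":"array","items":{"type":"array","items":{"type":"array","items":{"type":"number"}}}},"force":{"type":"number"}},"required":["deltas"]}

```bash
mkdir -p pics
cat > h.py <<'E'
import numpy as np, cv2, pickle
from scipy.spatial.transform import Rotation as R
from station import monitor, viewer, arm
def grab(n):
    s=monitor.get_state(); f=viewer.grab_frame(n)
    fl=200/np.tan(np.radians(f['vfov'])/2)
    if 'hand_eye' in f:
        T=np.eye(4);T[:3,:3]=R.from_euler('xyz',s['ee_rot']).as_matrix();T[:3,3]=s['eef_pos'];T=T@np.array(f['hand_eye'])
        return f['frame'],fl,f['cx'],f['cy'],T[:3,3],T[:3,:3]
    o=np.array(f['orientation'],float)
    M=o if o.shape==(3,3) else R.from_euler('xyz',o).as_matrix()
    return f['frame'],fl,f['cx'],f['cy'],np.array(f['xyz']),M
def ray(c,u,v,z):
    _,fl,cx,cy,p,M=c
    d=M@np.array([(u-cx)/fl,(v-cy)/fl,1]); return p+d*(z-p[2])/d[2]
def proj(c,P):
    _,fl,cx,cy,p,M=c
    q=M.T@(np.array(P)-p); return q[0]/q[2]*fl+cx,q[1]/q[2]*fl+cy
E
python3 - <<'E'
from h import *
print(monitor.get_state())
for n in('scene','top'):
    c=grab(n);cv2.imwrite(f'pics/{n}0.png',c[0]);print(n,c[1:]);pickle.dump(c,open(n+'.pkl','wb'))
E
```

```text
{'t': 0.0, 'q': array([ 1.50009237e+00,  3.59395693e-01,  1.10534804e-02, -3.59006772e-04,
       -1.22409336e+00, -2.88087210e-01]), 'qd': array([ 1.45164580e-03,  1.64720273e-05,  4.65977984e-04,  8.59954821e-04,
        3.39108660e-04, -1.62939351e-05]), 'joint_efforts': array([-7.25881928e-04, -5.82723427e+01,  2.93059802e+01,  6.99738532e+00,
        6.89040593e-03, -1.66713940e-04]), 'eef_pos': array([0.23687967, 0.63154435, 0.22561305]), 'ee_rot': array([ 3.13992507e+00, -1.42207136e-04, -3.58913311e-01]), 'force': array([-0.0898717 ,  0.41568421,  0.10005269]), 'moment': array([ 0.02188209, -0.06108126,  0.02138733]), 'width': 0.0876800300014483}
scene (np.float64(364.9464522391663), 316.76954467283514, 200.37285274466646, array([0.81336502, 0.42115972, 0.57709195]), array([[-0.85831151,  0.36782955, -0.35777474],
       [ 0.51302919,  0.62889941, -0.58419738],
       [ 0.01011926, -0.68497223, -0.7284989 ]]))
top (np.float64(367.8380590492198), 320.16052442557026, 201.8021408163419, array([0.43069704, 0.02391884, 0.78792163]), array([[ 0.05772323, -0.97204334,  0.22759562],
       [-0.99833174, -0.05650723,  0.01186075],
       [ 0.00133164, -0.22790057, -0.9736835 ]]))
```

View pics/top0.png

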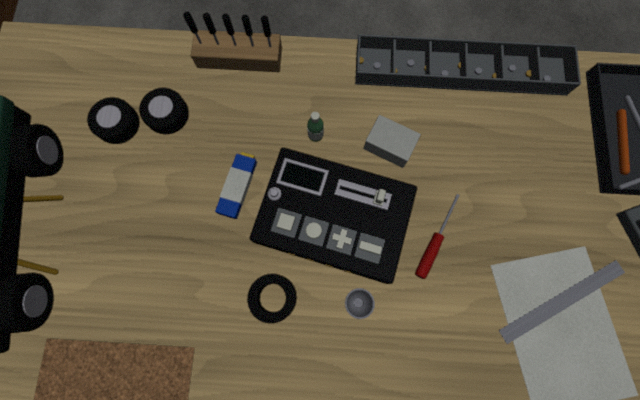

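View pics/scene0.png

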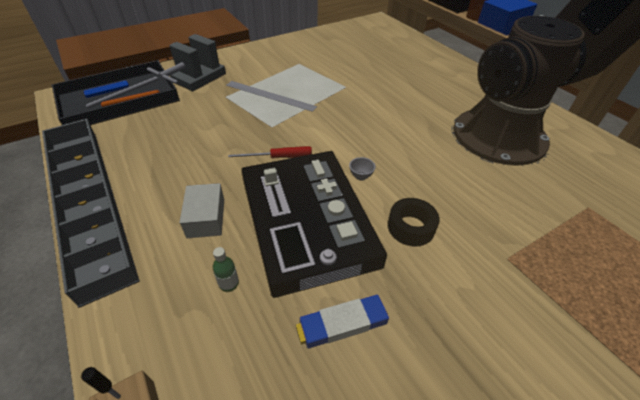

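Top view: keys left to right are square (286,222), round (314,230), cross (343,239) and bar (371,247). The grip is at (382,196), at the right end of the track. The hub is at (275,194).

Run:
```python
from h import *
seeds={'top':dict(square=(286,222),round=(314,230),cross=(343,239),bar=(371,247),grip=(382,195)),
'scene':dict(square=(347,230),round=(337,207),cross=(326,186),bar=(318,168),grip=(270,174))}
cs={n:pickle.load(open(n+'.pkl','rb')) for n in seeds}
pts={}
for n,c in cs.items():
    g=cv2.cvtColor(c[0],cv2.COLOR_BGR2GRAY)
    for k,(u,v) in seeds[n].items():
        w=g[v-9:v+10,u-9:u+10]; t=0.5*(int(w.max())+int(np.median(g[v-20:v+20,u-20:u+20])))
        t=max(t,w.max()*0.8)
        m=(g>t).astype(np.uint8); nl,l,st,ce=cv2.connectedComponentsWithStats(m)
        cc=l[v-4:v+5,u-4:u+5]; i=np.bincount(cc[cc>0]).argmax()
        z=.091 if k=='grip' else .069
        p=ray(c,*ce[i],z); pts[n,k]=p; print(n,k,w.max(),int(t),st[i],ce[i].round(1),p.round(4))
ks=['square','round','cross','bar']
for n in cs:
    A=np.array([pts[n,k][:2] for k in ks]); print(n,np.linalg.norm(np.diff(A,axis=0),axis=1).round(4))
A=np.array([(pts['top',k]+pts['scene',k])[:2]/2 for k in ks])
s=np.array([1.5,.5,-.5,-1.5])*.058
d=s@(A-A.mean(0)); d/=np.linalg.norm(d); x=np.array([d[1],-d[0]])
o=A.mean(0)+.05*x; yaw=np.arctan2(x[1],x[0]); print('origin',o,'yaw',yaw,np.degrees(yaw))
for k,q in zip(ks,s): print(k,(o-.05*x+q*d).round(4))
for n in cs: r=pts[n,'grip'][:2]-o; print('grip in charger',r@x,r@d)
for n,c in cs.items():
    for a in(-.105,.105):
        for b in(-.15,.15): print(n,(a,b),np.round(proj(c,[*(o+a*x+b*d),.055])))
    im=cv2.resize(c[0][130:300,170:490],None,fx=2.5,fy=2.5,interpolation=3); 
    if n=='top': cv2.imwrite('pics/topcrop.png',np.clip(im*1.6,0,255).astype(np.uint8))
```

```text
top square 151 120 [277 213  17  17 194] [285.4 221.2] [0.5553 0.0992 0.069 ]
top round 152 121 [306 223  15  15 174] [313.3 229.7] [0.5415 0.0428 0.069 ]
top cross 156 124 [333 229  19  19 173] [341.7 238.2] [ 0.528  -0.0138  0.069 ]
top bar 154 123 [360 241  22  13 153] [370.3 247. ] [ 0.514  -0.0703  0.069 ]
top grip 152 121 [378 190  13  19 115] [383.6 198. ] [ 0.6083 -0.0906  0.091 ]
scene square 167 133 [337 222  20  15 202] [346.7 229.1] [0.5539 0.1009 0.069 ]
scene round 168 134 [328 200  16  12 145] [335.8 205.8] [0.54   0.0439 0.069 ]
scene cross 171 136 [317 179  19  13 123] [326.4 185.2] [ 0.526  -0.0123  0.069 ]
scene bar 172 137 [312 160  12  14  89] [317.6 166.6] [ 0.5126 -0.0687  0.069 ]
scene grip 174 139 [265 169  11   5  36] [269.5 170.7] [ 0.6139 -0.0849  0.091 ]
top [0.058  0.0583 0.0581]
scene [0.0586 0.0579 0.058 ]
origin [0.58250395 0.00339348] yaw -0.23893055953972708 -13.689712658325591
square [0.5545 0.0998]
round [0.5408 0.0434]
cross [ 0.5271 -0.0129]
bar [ 0.5133 -0.0693]
grip in charger 0.04733481898777973 -0.08526259594158177
grip in charger 0.05139957856575528 -0.07839808955289394
top (-0.105, -0.15) [393. 285.]
top (-0.105, 0.15) [247. 240.]
top (0.105, -0.15) [418. 185.]
top (0.105, 0.15) [280. 145.]
scene (-0.105, -0.15) [332. 149.]
scene (-0.105, 0.15) [388. 254.]
scene (0.105, -0.15) [239. 166.]
scene (0.105, 0.15) [269. 285.]
```

View pics/topcrop.png

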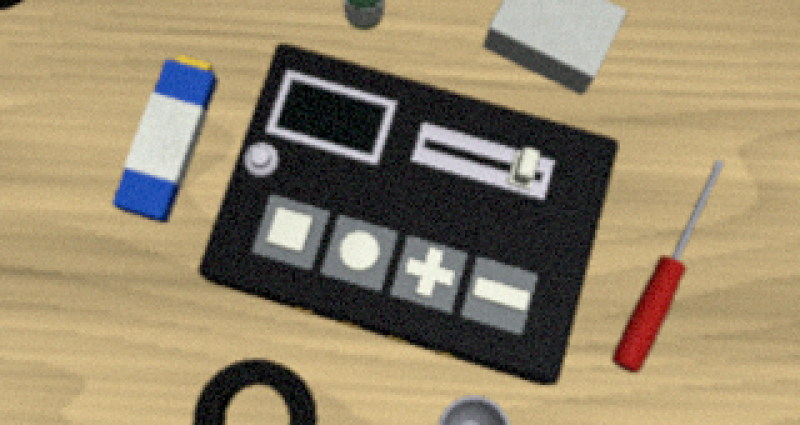

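```bash
cat >> h.py <<'E'
O=np.array([.5825,.0034]);YAW=-.2389
X=np.array([np.cos(YAW),np.sin(YAW)]);D=np.array([-X[1],X[0]])
def to(a,b,z):
    s=monitor.get_state(); M=R.from_euler('xyz',s['ee_rot'])
    G=R.from_euler('xyz',[np.pi,0,YAW]); P=np.r_[O+a*X+b*D,z]
    print('turn',np.degrees((M.inv()*G).as_rotvec()).round(2),'shift',M.inv().apply(P-s['eef_pos']).round(4))
def where():
    s=monitor.get_state(); r=s['eef_pos'][:2]-O
    print('t',round(s['t'],2),'charger',(r@X).round(4),(r@D).round(4),'z',s['eef_pos'][2].round(4),'F',s['force'].round(2),'w',round(s['width'],4))
E
python3 -c "
from h import *
to(.052,-.125,.15)"
```

```text
turn [ 0.08 -0.   -6.88] shift [0.6108 0.5846 0.0767]
```

Call:
move_arm(
  deltas=[
    [[0.08,0,-6.88,0.611,0.585,0.076,0],[0.08,0,-6.88,0.611,0.585,0.076,0],[0.08,0,-6.88,0.611,0.585,0.076,0],[0.08,0,-6.88,0.611,0.585,0.076,0],[0.08,0,-6.88,0.611,0.585,0.076,0],[0.08,0,-6.88,0.611,0.585,0.076,0],[0.08,0,-6.88,0.611,0.585,0.076,0],[0.08,0,-6.88,0.611,0.585,0.076,0],[0.08,0,-6.88,0.611,0.585,0.076,0],[0.08,0,-6.88,0.611,0.585,0.076,0],[0.08,0,-6.88,0.611,0.585,0.076,0],[0.08,0,-6.88,0.611,0.585,0.076,0]],
  ],
)

```text
t: 1.1
eef_pos: [0.4531, 0.1812, 0.1817]
ee_rot: [-3.14, -0.0, -0.238]
force: [0.2, 0.8, 0.6]
width: 0.0131
```

```bash
python3 -c "
from h import *
where();to(.052,-.125,.15)"
```

```text
t 1.1 charger -0.1678 0.1422 z 0.1817 F [0.2  0.83 0.59] w 0.0131
turn [-0.09 -0.01  0.04] shift [0.2196 0.2674 0.0313]
```

Call:
move_arm(
  deltas=[
    [[0,0,0,0.21,0.26,0.03,0],[0,0,0,0.21,0.26,0.03,0],[0,0,0,0.21,0.26,0.03,0],[0,0,0,0.21,0.26,0.03,0],[0,0,0,0.21,0.26,0.03,0],[0,0,0,0.21,0.26,0.03,0],[0,0,0,0.21,0.26,0.03,0],[0,0,0,0.21,0.26,0.03,0],[0,0,0,0.21,0.26,0.03,0],[0,0,0,0.21,0.26,0.03,0],[0,0,0,0.21,0.26,0.03,0],[0,0,0,0.21,0.26,0.03,0]],
  ],
)

```text
t: 2.1
eef_pos: [0.595, -0.1182, 0.1514]
ee_rot: [-3.14, 0.0, -0.238]
force: [-0.0, 0.4, -0.5]
width: 0.0003
```

Run:
```python
from h import *
where();to(.052,-.125,.15)
c=grab('wrist'); pickle.dump(c,open('w1.pkl','wb'))
im=np.clip(c[0]*1.6,0,255).astype(np.uint8).copy()
for p in [(.052,-.08,.091),(-.05,-.087,.069),(-.05,-.029,.069),(-.05,.029,.069)]:
    u,v=proj(c,[*(O+p[0]*X+p[1]*D),p[2]]); print(u,v); cv2.circle(im,(int(u),int(v)),4,(0,0,255),1)
cv2.imwrite('pics/w1.png',im)
```

```text
t 2.1 charger 0.041 -0.1152 z 0.1514 F [-0.    0.39 -0.5 ] w 0.0003
turn [-0.08  0.02  0.05] shift [0.011  0.0098 0.0014]
271.4546081012944 194.63547181018671
288.397353458968 297.4361545055757
222.37532555903383 297.4161087293644
156.39305864809654 297.39607502548563
```

View pics/w1.png

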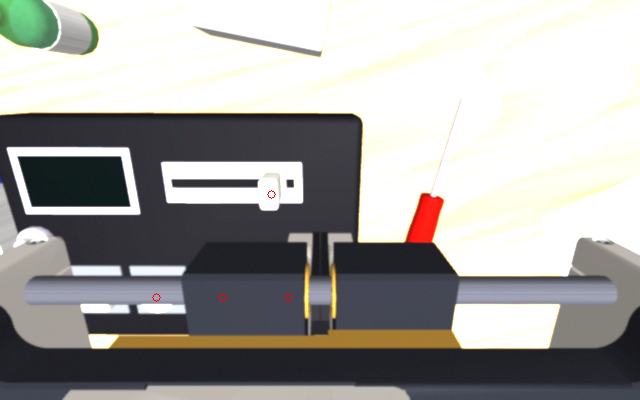

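The wrist view shows the grip at (270,190), within a few pixels of the prediction, and the fingers are shut. I'll lower on the grip's far side (charger -y).

Call:
move_arm(
  deltas=[
    [[0,0,0,0.011,0.01,0,0],[0,0,0,0.011,0.01,0,0],[0,0,0,0.011,0.01,0,0],[0,0,0,0.011,0.01,0.03,0],[0,0,0,0.011,0.01,0.055,0],[0,0,0,0.011,0.01,0.07,0],[0,0,0,0.011,0.01,0.078,0],[0,0,0,0.011,0.01,0.078,0],[0,0,0,0.011,0.01,0.078,0],[0,0,0,0.011,0.01,0.078,0]],
  ],
)

```text
t: 2.98
eef_pos: [0.6048, -0.1311, 0.0748]
ee_rot: [-3.14, -0.002, -0.238]
force: [0.1, 0.0, -0.5]
width: 0.0002
```

```bash
python3 -c "
from h import *
where()
c=grab('wrist');cv2.imwrite('pics/w2.png',np.clip(c[0]*1.6,0,255).astype(np.uint8))"
```

```text
t 2.98 charger 0.0535 -0.1254 z 0.0748 F [ 0.09  0.03 -0.54] w 0.0002
```

View pics/w2.png

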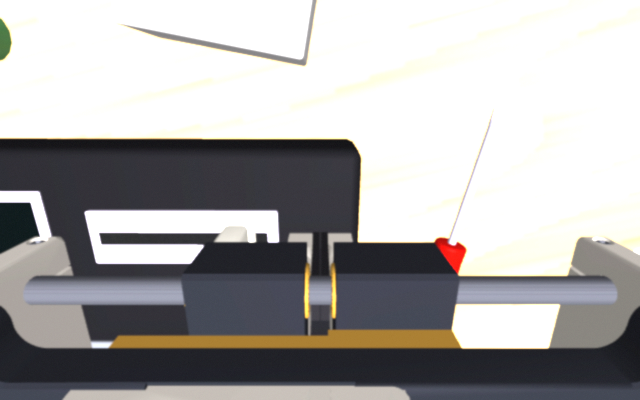

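Call:
move_arm(
  deltas=[
    [[0,0,0,-0.001,-0.01,0.001,0],[0,0,0,-0.001,-0.018,0.001,0],[0,0,0,-0.001,-0.026,0.001,0],[0,0,0,-0.001,-0.034,0.001,0],[0,0,0,-0.001,-0.042,0.001,0],[0,0,0,-0.001,-0.05,0.001,0],[0,0,0,-0.001,-0.058,0.001,0],[0,0,0,-0.001,-0.066,0.001,0],[0,0,0,-0.001,-0.074,0.001,0],[0,0,0,-0.001,-0.08,0.001,0],[0,0,0,-0.001,-0.08,0.001,0]],
  ],
)

```text
t: 3.95
eef_pos: [0.6221, -0.0519, 0.0724]
ee_rot: [-3.14, -0.0, -0.238]
force: [0.8, 0.0, 0.0]
width: 0.0005
```

Call:
move_arm(
  deltas=[
    [[0,0,0,0,-0.002,0,0],[0,0,0,0,-0.004,0,0],[0,0,0,0,-0.005,0,0],[0,0,0,0,-0.005,0,0]],
  ],
)

```text
t: 4.28
eef_pos: [0.6227, -0.0485, 0.0724]
ee_rot: [-3.14, 0.0, -0.239]
force: [-0.6, -0.3, -0.2]
width: 0.0001
```

```bash
python3 -c "
from h import *
where()
c=grab('wrist');cv2.imwrite('pics/w3.png',np.clip(c[0]*1.6,0,255).astype(np.uint8))"
```

```text
t 4.28 charger 0.0513 -0.0409 z 0.0724 F [-0.63 -0.3  -0.18] w 0.0001
```

View pics/w3.png

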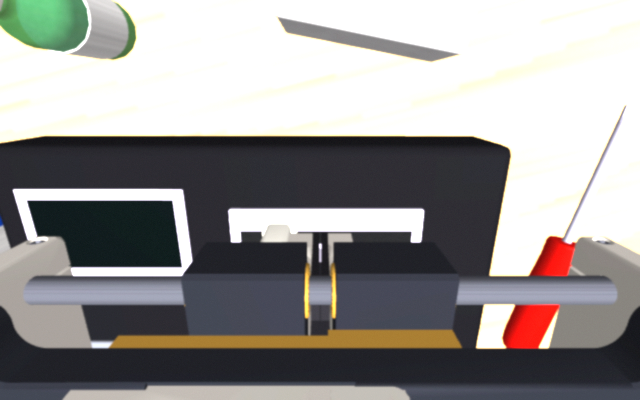

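The grip is moving with the fingers and sits at (276,233). The track's end is at column 230, so I'll keep going gently and watch the force.

Call:
move_arm(
  deltas=[
    [[0,0,0,0,-0.002,0,0],[0,0,0,0,-0.004,0,0],[0,0,0,0,-0.004,0,0]],
  ],
)

```text
t: 4.58
eef_pos: [0.6238, -0.0444, 0.0725]
ee_rot: [-3.14, 0.0, -0.239]
force: [-0.8, -0.5, -0.7]
width: 0.0006
```

Call:
move_arm(
  deltas=[
    [[0,0,0,0,-0.002,0,0],[0,0,0,0,-0.003,0,0],[0,0,0,0,-0.003,0,0]],
  ],
)

```text
t: 4.83
eef_pos: [0.6246, -0.0414, 0.0726]
ee_rot: [-3.14, 0.0, -0.239]
force: [-0.6, -1.0, 0.1]
width: 0.0004
```

Call:
move_arm(
  deltas=[
    [[0,0,0,0,-0.002,0,0],[0,0,0,0,-0.002,0,0],[0,0,0,0,-0.002,0,0]],
  ],
)

```text
t: 5.08
eef_pos: [0.6252, -0.0395, 0.0726]
ee_rot: [-3.14, -0.0, -0.239]
force: [-0.5, -0.5, -0.6]
width: 0.0003
```

Call:
move_arm(
  deltas=[
    [[0,0,0,0,-0.002,0,0],[0,0,0,0,-0.003,0,0],[0,0,0,0,-0.003,0,0]],
  ],
)

```text
t: 5.33
eef_pos: [0.6259, -0.0365, 0.0726]
ee_rot: [-3.14, -0.0, -0.239]
force: [-0.0, -0.7, -0.4]
width: 0.0005
```

Call:
move_arm(
  deltas=[
    [[0,0,0,0,-0.002,0,0],[0,0,0,0,-0.003,0,0],[0,0,0,0,-0.003,0,0]],
  ],
)

```text
t: 5.58
eef_pos: [0.6262, -0.0351, 0.0727]
ee_rot: [3.141, 0.0, -0.239]
force: [-0.9, -8.2, 0.1]
width: 0.0002
```

```bash
python3 -c "
from h import *
where()
c=grab('wrist');cv2.imwrite('pics/w4.png',np.clip(c[0]*1.6,0,255).astype(np.uint8)[150:300,150:500])"
```

```text
t 5.58 charger 0.0516 -0.027 z 0.0727 F [-0.9  -8.24  0.12] w 0.0002
```

View pics/w4.png

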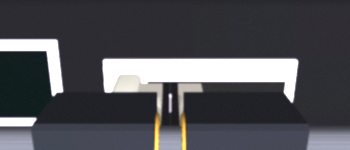

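Force rises to 8 N: the stop is reached. A last millimetre to confirm, then back off and lift.

Call:
move_arm(
  deltas=[
    [[0,0,0,0,-0.001,0,0],[0,0,0,0,-0.001,0,0]],
  ],
)

```text
t: 5.8
eef_pos: [0.6262, -0.035, 0.0727]
ee_rot: [3.14, 0.001, -0.239]
force: [-0.7, -11.3, 0.4]
width: 0.0004
```

Call:
move_arm(
  deltas=[
    [[0,0,0,0,0.008,0,0],[0,0,0,0,0.014,0,0],[0,0,0,0,0.014,0,0],[0,0,0,0,0.014,-0.03,0],[0,0,0,0,0.014,-0.055,0],[0,0,0,0,0.014,-0.055,0],[0,0,0,0,0.014,-0.055,0]],
  ],
)

```text
t: 6.38
eef_pos: [0.6248, -0.046, 0.1296]
ee_rot: [-3.138, -0.004, -0.239]
force: [0.7, -0.2, -0.4]
width: 0.0004
```

```bash
python3 -c "
from h import *
where();to(-.05,.029,.1)
c=grab('top');cv2.imwrite('pics/t2.png',cv2.resize(np.clip(c[0]*1.6,0,255).astype(np.uint8)[130:300,230:450],None,fx=3,fy=3))"
```

```text
t 6.38 charger 0.0528 -0.038 z 0.1296 F [ 0.65 -0.16 -0.43] w 0.0004
turn [-0.2  -0.23  0.02] shift [-0.1029 -0.0669  0.0294]
```

View pics/t2.png

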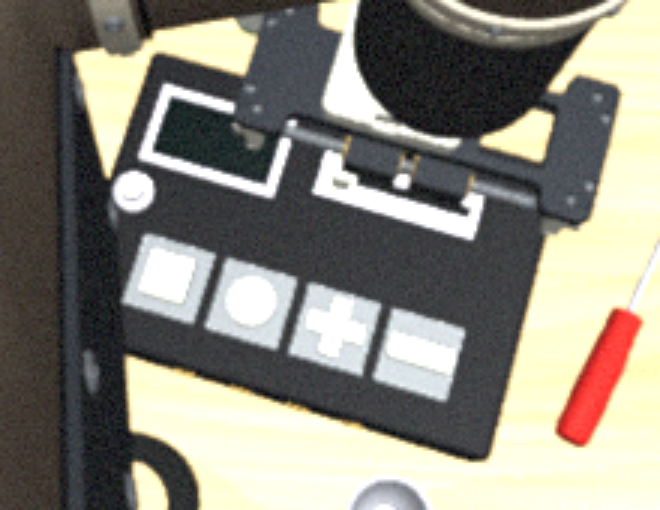

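The grip sits at the display end of its track (342,182 in the crop), and 11 N produced no further motion. Now to the round key.

Call:
move_arm(
  deltas=[
    [[0,0,0,-0.035,-0.022,0,0],[0,0,0,-0.07,-0.045,0,0],[0,0,0,-0.103,-0.067,0,0],[0,0,0,-0.103,-0.067,0.02,0],[0,0,0,-0.103,-0.067,0.03,0],[0,0,0,-0.103,-0.067,0.03,0],[0,0,0,-0.103,-0.067,0.03,0],[0,0,0,-0.103,-0.067,0.03,0],[0,0,0,-0.103,-0.067,0.03,0]],
  ],
)

```text
t: 7.18
eef_pos: [0.54, 0.0423, 0.0979]
ee_rot: [-3.14, -0.0, -0.24]
force: [0.7, 0.8, -0.9]
width: 0.0005
```

```bash
python3 -c "
from h import *
where();to(-.05,.029,.064)"
```

```text
t 7.18 charger -0.0505 0.0278 z 0.0979 F [ 0.68  0.83 -0.95] w 0.0005
turn [-0.08 -0.02 -0.06] shift [ 0.0005 -0.0012  0.0339]
```

Call:
move_arm(
  deltas=[
    [[0,0,0,0,-0.001,0.01,0],[0,0,0,0,-0.001,0.02,0],[0,0,0,0,-0.001,0.027,0],[0,0,0,0,-0.001,0.031,0],[0,0,0,0,-0.001,0.034,0],[0,0,0,0,-0.001,0.036,0],[0,0,0,0,-0.001,0.036,0],[0,0,0,0,-0.001,0.036,0]],
  ],
)

```text
t: 7.85
eef_pos: [0.539, 0.0435, 0.063]
ee_rot: [-3.141, 0.0, -0.238]
force: [-7.5, -0.5, 18.2]
width: 0.0005
```

Call:
move_arm(
  deltas=[
    [[0,0,0,0,0,0.001,0],[0,0,0,0,0,0.001,0],[0,0,0,0,0,0.001,0]],
  ],
)

```text
t: 8.1
eef_pos: [0.5391, 0.0435, 0.0629]
ee_rot: [-3.141, -0.0, -0.238]
force: [-10.8, -1.1, 26.1]
width: 0.0007
```

The key bottomed at z = 0.063, as expected (26 N against 4.5 N for the spring). I'll release it, then move to the square key.

Call:
move_arm(
  deltas=[
    [[0,0,0,0,0,-0.015,0],[0,0,0,0,0,-0.03,0],[0,0,0,0,0,-0.035,0],[0,0,0,0,0,-0.035,0],[0,0,0,0,-0.03,-0.035,0],[0,0,0,0,-0.058,-0.035,0],[0,0,0,0,-0.058,-0.035,0],[0,0,0,0,-0.058,-0.035,0],[0,0,0,0,-0.058,-0.035,0],[0,0,0,0,-0.058,-0.035,0]],
  ],
)

```text
t: 8.93
eef_pos: [0.5525, 0.0996, 0.095]
ee_rot: [-3.141, 0.001, -0.239]
force: [-0.1, -0.6, 0.5]
width: 0.0005
```

```bash
python3 -c "
from h import *
where();to(-.05,.087,.062)"
```

```text
t 8.93 charger -0.0519 0.0864 z 0.095 F [-0.1  -0.6   0.51] w 0.0005
turn [-0.03  0.06 -0.01] shift [ 0.002  -0.0006  0.033 ]
```

Call:
move_arm(
  deltas=[
    [[0,0,0,0.002,0,0.01,0],[0,0,0,0.002,0,0.02,0],[0,0,0,0.002,0,0.026,0],[0,0,0,0.002,0,0.03,0],[0,0,0,0.002,0,0.033,0],[0,0,0,0.002,0,0.0345,0],[0,0,0,0.002,0,0.0345,0],[0,0,0,0.002,0,0.0345,0],[0,0,0,0.002,0,0.0345,0]],
  ],
)

```text
t: 9.68
eef_pos: [0.5546, 0.0991, 0.063]
ee_rot: [-3.141, 0.0, -0.238]
force: [-9.5, -1.8, 20.8]
width: 0.0004
```

Bottomed at 0.063 again. I'll lift to 0.11 and cross to the bar key, 174 mm in -y.

Call:
move_arm(
  deltas=[
    [[0,0,0,0,0,-0.02,0],[0,0,0,0,0,-0.04,0],[0,0,0,0,0,-0.045,0],[0,0,0,0,0,-0.045,0],[0,0,0,0,0.04,-0.045,0],[0,0,0,0,0.08,-0.045,0],[0,0,0,0,0.12,-0.045,0],[0,0,0,0,0.15,-0.045,0],[0,0,0,0,0.174,-0.045,0],[0,0,0,0,0.174,-0.04,0],[0,0,0,0,0.174,-0.035,0],[0,0,0,0,0.174,-0.035,0]],
  ],
)

```text
t: 10.68
eef_pos: [0.513, -0.0694, 0.0942]
ee_rot: [-3.141, 0.002, -0.24]
force: [0.2, 0.8, 0.4]
width: 0.0002
```

Call:
move_arm(
  deltas=[
    [[0,0,0,0,0,0,0],[0,0,0,0,0,0,0],[0,0,0,0,0,0,0]],
  ],
)

```text
t: 10.93
eef_pos: [0.5143, -0.0685, 0.0959]
ee_rot: [-3.14, -0.0, -0.237]
force: [0.3, 1.1, 1.0]
width: 0.0007
```

```bash
python3 -c "
from h import *
where();to(-.05,-.087,.062)"
```

```text
t 10.93 charger -0.0493 -0.086 z 0.0959 F [0.3  1.1  1.01] w 0.0007
turn [-0.08 -0.    0.08] shift [-0.0007  0.0011  0.0339]
```

Call:
move_arm(
  deltas=[
    [[0,0,0,-0.001,0.001,0.01,0],[0,0,0,-0.001,0.001,0.02,0],[0,0,0,-0.001,0.001,0.026,0],[0,0,0,-0.001,0.001,0.03,0],[0,0,0,-0.001,0.001,0.033,0],[0,0,0,-0.001,0.001,0.035,0],[0,0,0,-0.001,0.001,0.035,0],[0,0,0,-0.001,0.001,0.035,0],[0,0,0,-0.001,0.001,0.035,0]],
  ],
)

```text
t: 11.68
eef_pos: [0.5122, -0.0699, 0.0628]
ee_rot: [-3.141, 0.0, -0.238]
force: [-10.8, 4.5, 26.8]
width: 0.0005
```

Call:
move_arm(
  deltas=[
    [[0,0,0,0,0,-0.02,0],[0,0,0,0,0,-0.04,0],[0,0,0,0,0,-0.08,0],[0,0,0,0,0,-0.12,0],[0,0,0,-0.03,0.04,-0.15,0],[0,0,0,-0.04,0.08,-0.16,0],[0,0,0,-0.04,0.12,-0.16,0],[0,0,0,-0.04,0.15,-0.16,0],[0,0,0,-0.04,0.15,-0.16,0],[0,0,0,-0.04,0.15,-0.16,0]],
  ],
)

```text
t: 12.52
eef_pos: [0.4374, -0.2084, 0.2208]
ee_rot: [-3.14, -0.0, -0.243]
force: [0.2, 0.8, 0.5]
width: 0.0004
```

```bash
python3 -c "
from h import *
where()
c=grab('scene');cv2.imwrite('pics/s2.png',np.clip(c[0]*1.3,0,255).astype(np.uint8))"
```

```text
t 12.52 charger -0.0909 -0.2401 z 0.2208 F [0.18 0.77 0.49] w 0.0004
```

View pics/s2.png

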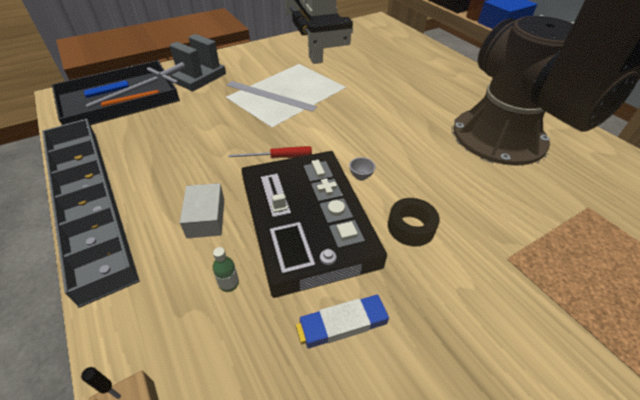

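The selector grip is at the display end (279,203), all keys are up, the bystanders haven't moved and the arm is clear. Handing in.

```bash
python3 -c "
from h import *
where();print(arm.job_done())"
```

```text
t 12.57 charger -0.0906 -0.2389 z 0.2206 F [-0.03 -0.72  0.39] w 0.0005
the job is handed in; nothing more can be done
None
```

I slid the selector home, then pressed the round, square and bar keys in that order, and handed the job in at 12.6 s of the 51 s allowed. The hand-in gives no verdict.

- **Selector:** it travelled about 80 mm until it met the end stop. The push force then rose to 11 N with no further motion.
- **Keys:** each of the three was pressed until the fingertips reached z ≈ 0.063 m, the bottom of the key's travel, at 21–27 N. I released each one before moving to the next and never touched the cross key.
- **Last checks:** in the final scene picture the grip is at the display end, all four keys look up, and the bystanders are where they started. The arm is well clear, with no contact force beyond sensor noise. No check failed or disagreed. I judged the keys and bystanders by eye, not by measurement.

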